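# Make up two microscope kits from the bench stock

## Robot

A 6-joint arm with a two-finger parallel gripper is mounted at the origin on the work surface. World frame = base frame: x ahead of the robot, y to its left, z up, the work surface at z = 0. Lengths are in mm, angles in rad, forces in N, time in s.
With the tool pointing down it reaches from about 275 to 1000 mm from the base axis. Payload 8.4 kg.
Tool frame: the origin (TCP) lies on the centre line of the jaws, within the pads' length; the fingertips stand r.tip_reach ahead of it and the grasp point (between the pads) lies 3 mm ahead of it (r.tip_reach is the distance from the TCP to the fingertips, in mm); z points along the fingers, y is the direction in which the jaws open and shut (so a half turn about z gives the same grasp; the last joint's range is limited). The gripper opens to 85 mm and grips with 20 to 120 N. Pads are 22 mm wide; open, the fingers measure 114 mm over their backs; the gripper's body (76 mm by 85 mm) begins 54 mm behind the grasp point. The pads swing forward as they close: fully open they stand 13 mm farther back than shut.
Start: joints at [-1.136, 0.353, 1.633, -0, 1.155, -0.002], TCP at [264.4, -566.322, 253.281] pointing down, gripper open.
Joint ranges: [-2.63, 2.63], [-0.92, 2.1], [0.06, 2.66], [-1.3, 4.44], [0, 2.69], [-3.02, 3.02]. Speed limits (rad/s): [2.22, 2.22, 2.79, 3.14, 3.14, 3.14].

## Interface

Orientations are given as [roll, pitch, yaw] about the fixed x, y, z axes, in that order (R = Rz(yaw) Ry(pitch) Rx(roll)).
In Python, from rig import sense, optics, r, nets gives the robot as it stands. The module is installed in compiled form; this text tells all that it offers.
- The arm moves only by the tool carry_out, never from a script. Its argument "increments" is a list that holds one entry, the list of rows, each a list of 6 numbers: the shift along the tool's x, y, z normalised to -1 to 1, where 1 is 40 cm, then the turn, a rotation vector about the tool's x, y, z normalised to -1 to 1, where 1 is 60 degrees. A call has 1 to 5 rows; each row is the pose to reach, as a shift and turn from the pose commanded when the call began, along the tool's axes at that moment; what a row does not reach only later rows make up. A row lasts 1/12 s, in which the tool goes at most 41.7 mm and 7.16 degrees, less where a joint would pass 70% of its speed; a pose out of reach is approached as far as the arm can. A call with a number of a shift or a turn outside -1 to 1 is refused whole. A call with a gripper value outside its range is refused whole. "hand" is the closure, from 0 (fully open) to 1 (shut), set as the call begins (left out, the last holds). The fingers move at their own pace and stop on an object; "squeeze" is the grip in N (left out, the last holds). Time passes only in rows, so rows that repeat a pose let the fingers close. It gives the time, the measured TCP pose, the force and the opening at its end, in the units of the state.
- sense(): the state, without advancing time (a new reading comes with each control period).
- optics.grab_frame(name): name is "scene" or "top" or "wrist"; returns a dict with "img" (420x560x3 uint8, red, green, blue), "range_z" (420x560 float32, mm along the optical axis (not along the pixel's ray), 0 where there is no reading), "fov_y" (degrees; the focal length in pixels is half the picture's height over the tangent of half this angle, whatever the lens; pixels are square), "cx", "cy" (the principal point, pixels), "R" (3x3) and "t" (3): a world point X has camera coordinates R X + t. Camera axes: x right, y down, z forward; pixel columns grow to the right and rows downward; lengths in mm; the calibration is good to about 2 mm. The wrist camera is an equidistant fisheye: a pixel r from the principal point sees the ray r / f radians off the axis. A picture is of the moment at which its call begins.
- r.sign_off(): hands the job in, once; it reports no verdict.
Trained networks look in the newest picture that a camera, given by its name, has taken for a name from the list of things; names that differ only in an ending like _2 or _b are one class to them, and where a whole thing is asked for, a point or a joint stands for the part that bears it (a point fixed in the world has none). Each returns a list of dicts, best first, with "confidence" (0 to 1); they miss things now and then, are a little off and sometimes report something else, mostly with a low value. They report only what shows in the picture. A call takes as long as a camera call. They do not tell look-alikes from the thing itself.
- nets.trace(target, camera): "mask" (420x560 bool, what is visible of it).
- nets.tip_of(target, camera): "point" ([x, y, z] in mm, in world coordinates, good to about 4 mm: a listed point, or the origin of a listed thing).
The state is a dict: "clock": time; "qpos": joint angles; "qvel": joint speeds; "joint_efforts": joint torques, N m; "eef_pos": TCP position; "tcp_rot": TCP orientation; "contact_force": force on the tool from outside, world axes, zero at the start; "wrist_torque": the same for the moment, N m; "opening": opening from 0.0 (shut) to 1.0 (fully open).
Only numpy, scipy, OpenCV 4.12 (cv2) and the standard library are available. Lean on these libraries where they do the work, as an engineer would, in place of code of your own. Each camera call takes 0.05 s, during which the arm holds its last target.

## Task

Make up two kits from the microscope parts on the mat: the long slim objective and the condenser go in the tray with two compartments; the short wide objective, the eyepiece and the filter cube go in the tray with three compartments. Put one piece in each compartment, standing upright as it stands now and flat on the tray floor; set the pieces down without dropping or tipping any of them. Leave the middle-sized objective, the oil bottle and the glass dish where they are.

Things in the scene. Friction and masses are not known exactly. Their poses are not given: they have to be found in the camera images.
- objective_long: Long slim microscope objective: bright metal cylinder 26 mm in diameter up to 44 mm, above that a nose that tapers to 10 mm across at the top; 62 mm tall, about 0.12 kg. The tallest and narrowest of the three objectives. Loose, stands upright; origin at the centre of its underside, z up.
- objective_short: Short wide microscope objective: bright metal cylinder 36 mm in diameter and 36 mm tall with a broad flat top holding a wide lens, about 0.10 kg. Loose, stands upright; origin at the centre of its underside, z up.
- eyepiece: Eyepiece, 52 mm tall, about 0.11 kg: bright tube 30 mm in diameter at the bottom (0 to 18 mm), above it a black head 42 mm in diameter (20 to 46 mm) that narrows to 36 mm at the top, with a lens in it. Loose, stands upright; origin at the centre of its underside, z up.
- condenser: Condenser: black cylinder 48 mm in diameter, 28 mm high, with a narrower bright collar 32 mm in diameter and 12 mm high on top; 40 mm tall in all, about 0.16 kg. Loose, stands upright; origin at the centre of its underside, z up.
- filter_cube: Filter cube: black rectangular block 40 mm (x) by 30 mm (y) by 38 mm tall with a round window in its top and in both x faces, about 0.09 kg. Stands at any yaw. Loose, stands upright; origin at the centre of its underside, z up.
- tray_two: White tray with grey floor and two equal compartments in a row, fixed to the bench, 153 mm (x) by 96 mm (y), walls 14 mm high above the bench. Its origin is at the centre of its underside, x along the row of compartments, y across it. Floor top about 3 mm above the bench, walls 3 mm thick; each compartment is 72 by 90 mm inside, centred at x = -37.5 and +37.5 mm, y = 0. A compartment may take either of this kit's pieces.
- tray_three: White tray with grey floor and three equal compartments in a row, fixed to the bench, 228 mm (x) by 96 mm (y), walls 14 mm high above the bench. Its origin is at the centre of its underside, x along the row of compartments, y across it. Floor top about 3 mm above the bench, walls 3 mm thick; each compartment is 72 by 90 mm inside, centred at x = -75, 0 and +75 mm, y = 0. A compartment may take any of this kit's pieces.
- objective_middle: Middle-sized microscope objective, a bystander among the stock: bright metal cylinder 29 mm in diameter, 48 mm tall, top 8 mm bevelled to 19 mm. Stays where it is. Loose, stands upright; origin at the centre of its underside, z up.
- oil_bottle: Small amber glass oil bottle with a black cap, 32 mm in diameter, 62 mm tall; a bystander, stays where it is. Loose, stands upright; origin at the centre of its underside, z up.
- glass_dish: Empty low round glass dish, 80 mm in diameter, 15 mm high; a bystander, stays where it is. Loose, stands upright; origin at the centre of its underside, z up.
Things that resemble listed ones, but are neither listed nor needed, are in the scene too. Leave any blue or purple look-alike of the filter_cube alone. What is shaped like the eyepiece but turquoise is not meant.

How it is judged (in metres and radians):
At the end, for the whole second after the job is handed in: Each piece is alone in a compartment of its kit's tray (centre inside it), underside on the floor (under 8 mm above the bench), within 0.12 rad of upright, at rest; middle objective, oil bottle and glass dish within 20 mm of where they began (y of objective_long in the frame of tray_two between -0.045 and 0.045 m and z of each of objective_long, condenser in the frame of tray_two below 0.008 m and angle between each of objective_long, condenser, objective_short, eyepiece, filter_cube's own z axis and vertical below 0.12 rad and linear speed of each of objective_long, condenser, objective_short, eyepiece, filter_cube below 0.02 m/s and y of condenser in the frame of tray_two between -0.045 and 0.045 m and (x of objective_long in the frame of tray_two between -0.0735 and -0.0015 m or x of condenser in the frame of tray_two between -0.0735 and -0.0015 m) and (x of objective_long in the frame of tray_two between 0.0015 and 0.0735 m or x of condenser in the frame of tray_two between 0.0015 and 0.0735 m) and y of objective_short in the frame of tray_three between -0.045 and 0.045 m and z of each of objective_short, eyepiece, filter_cube in the frame of tray_three below 0.008 m and y of eyepiece in the frame of tray_three between -0.045 and 0.045 m and y of filter_cube in the frame of tray_three between -0.045 and 0.045 m and (x of objective_short in the frame of tray_three between -0.111 and -0.039 m or x of eyepiece in the frame of tray_three between -0.111 and -0.039 m or x of filter_cube in the frame of tray_three between -0.111 and -0.039 m) and (x of objective_short in the frame of tray_three between -0.036 and 0.036 m or x of eyepiece in the frame of tray_three between -0.036 and 0.036 m or x of filter_cube in the frame of tray_three between -0.036 and 0.036 m) and (x of objective_short in the frame of tray_three between 0.039 and 0.111 m or x of eyepiece in the frame of tray_three between 0.039 and 0.111 m or x of filter_cube in the frame of tray_three between 0.039 and 0.111 m) and distance of each of objective_middle, oil_bottle, glass_dish from where it was at the start of the episode below 0.02 m); the robot touches nothing.
It fails at once if a bystander (middle objective, oil bottle or glass dish) is shifted by more than 20 mm or knocked over (distance of any of objective_middle, oil_bottle, glass_dish from where it was at the start of the episode above 0.02 m or angle between any of objective_middle, oil_bottle, glass_dish's own z axis and vertical above 0.4 rad).
It fails at once if a piece of a kit is dropped: it falls freely at more than 0.6 m/s (a fall of about 18 mm) ((linear speed of objective_long above 0.6 m/s and contact force between objective_long and the fingers below 0.05 N) or (linear speed of condenser above 0.6 m/s and contact force between condenser and the fingers below 0.05 N) or (linear speed of objective_short above 0.6 m/s and contact force between objective_short and the fingers below 0.05 N) or (linear speed of eyepiece above 0.6 m/s and contact force between eyepiece and the fingers below 0.05 N) or (linear speed of filter_cube above 0.6 m/s and contact force between filter_cube and the fingers below 0.05 N)).
It fails at once if a piece of a kit is tipped over (angle between any of objective_long, condenser, objective_short, eyepiece, filter_cube's own z axis and vertical above 0.8 rad).
It also fails if it takes over 138 s, if anything falls off the work surface, if the arm or the gripper's body presses on something with over 40 N, if the wrist force passes 120 N, or if a joint passes its speed limit or range.

## Working session

There is one attempt and no reset: what is moved stays moved. The work goes in short steps, Python scripts to look and compute and a tool call to move; the robot and the scene stay as the last step left them, time stands still between calls to the robot, and variables do not carry over. Pictures are saved under pics/ and viewed, and the job is handed in when it is done.

Besides the shell and the picture viewer there is one more tool, called in YAML: its name, and indented under it one key for each argument. carry_out: Moves the arm, as the interface text tells. Its arguments: {"type":"object","properties":{"increments":{"type":"array","items":{"type":"array","items":{"type":"array","items":{"type":"number","minimum":-1,"maximum":1}}}},"hand":{"type":"number"},"squeeze":{"type":"number"}},"required":["increments"]}

```bash
mkdir -p pics
python3 - <<'E'
from rig import sense, optics, r, nets
import cv2,numpy as np
s=sense();print(s, r.tip_reach)
for n in ["scene","top"]:
    f=optics.grab_frame(n);cv2.imwrite(f"pics/{n}0.png",f["img"][:,:,::-1])
    print(n,f["fov_y"],f["cx"],f["cy"],f["R"],f["t"])
    for t in ["objective_long","objective_short","eyepiece","condenser","filter_cube","tray_two","tray_three","objective_middle","oil_bottle","glass_dish"]:
        print(t,[(np.round(d["point"]).astype(int).tolist(),round(d["confidence"],2)) for d in nets.tip_of(t,n)])
E
```

```text
{'clock': 0.0, 'qpos': array([-1.13644546e+00,  3.53662173e-01,  1.63415427e+00, -1.99361962e-05,
        1.15522976e+00, -2.40986294e-03]), 'qvel': array([-0.00047506, -0.00069404,  0.00120445,  0.00124384, -0.00042131,
        0.00113897]), 'joint_efforts': array([-1.74905632e-03, -6.05255985e+01, -3.42068768e+01, -2.40455247e-04,
        9.40215366e-03,  9.48106873e-06]), 'eef_pos': array([ 264.17151479, -565.91030513,  252.54429906]), 'tcp_rot': array([-3.14013906e+00,  1.47247486e-05,  4.36768798e-01]), 'contact_force': array([ 0.5613553 , -0.10088507, -0.70763004]), 'wrist_torque': array([ 0.05522834, -0.01417319, -0.04509302]), 'opening': 0.9976627849939543} 22.0
scene 56.3632382164604 282.234178696945 212.18424131965742 [[ 0.37314454  0.92770902 -0.0109148 ]
 [ 0.63060385 -0.26223653 -0.73045929]
 [-0.68051593  0.26568398 -0.68286901]] [-227.77861211 -314.19968704 1180.88260165]
objective_long [([628, 131, 1], 0.58)]
objective_short [([468, -113, 1], 0.91)]
eyepiece [([496, 106, -1], 0.94), ([340, 180, 0], 0.82), ([404, 135, 1], 0.76)]
condenser [([619, 16, -1], 0.7)]
filter_
[... 251 characters left out ...]
ish [([748, -242, 3], 0.97)]
top 44.49777658992448 277.3315458929984 210.15645761180073 [[-0.06298068 -0.99799714 -0.00592791]
 [-0.97671396  0.062856   -0.20513157]
 [ 0.20509333 -0.00712946 -0.97871645]] [ 43.72834577 547.43643826 881.04527814]
objective_long [([630, 132, 0], 0.69)]
objective_short [([466, -113, -4], 0.91)]
eyepiece [([491, 106, 1], 0.95), ([342, 185, 1], 0.76), ([404, 135, 0], 0.65), ([489, -2, -1], 0.22)]
condenser [([619, 15, 2], 0.64)]
filter_cube [([491, 0, 0], 0.83), ([397, 42, -3], 0.72)]
tray_two [([515, -331, -1], 0.6)]
tray_three [([501, 294, 3], 0.77)]
objective_middle [([618, -116, 0], 0.7)]
oil_bottle [([729, 229, 2], 0.69)]
glass_dish [([750, -243, 2], 0.75)]
```

View pics/scene0.png

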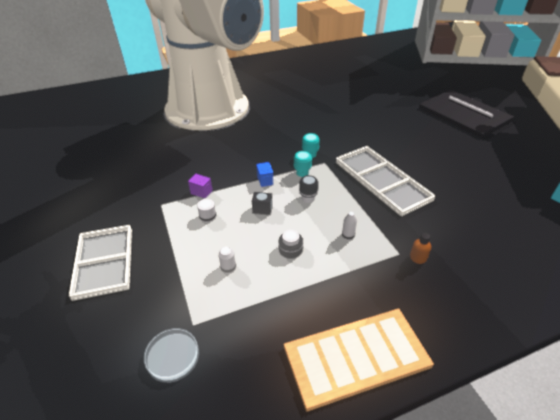

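View pics/top0.png

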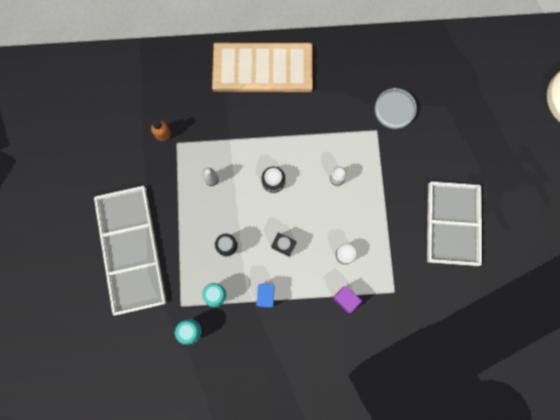

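Candidates in the top image:
- Objectives: long (210,176), middle (338,176), short (346,254).
- Eyepiece: black (226,244). The turquoise ones at (214,295) and (187,332) are look-alikes.
- Cube: black (284,244). The blue (265,295) and purple (348,299) ones are look-alikes.
- Condenser (273,179). The only bottle, dish and trays are the obvious ones.

Next I refine the positions using depth.

```bash
cat > h.py <<'E'
from rig import sense, optics, r, nets
import cv2,numpy as np
def cloud(f):
    H,W=f["range_z"].shape; fl=H/2/np.tan(np.radians(f["fov_y"]/2))
    u,v=np.meshgrid(np.arange(W),np.arange(H)); z=f["range_z"]
    c=np.stack([(u-f["cx"])/fl*z,(v-f["cy"])/fl*z,z],-1)
    P=(c-f["t"])@f["R"]; P[z==0]=np.nan
    return P
def proj(f,X):
    fl=420/2/np.tan(np.radians(f["fov_y"]/2)); c=np.asarray(X)@f["R"].T+f["t"]
    return c[...,:2]/c[...,2:]*fl+[f["cx"],f["cy"]]
E
python3 - <<'E'
from h import *
T={"long":(629,131),"short":(467,-113),"eye":(494,106),"cond":(619,15),"cube":(491,0),"mid":(617,-113)}
f=optics.grab_frame("top"); g=optics.grab_frame("scene")
for f,n in((f,"top"),(g,"scene")):
    P=cloud(f); z=P[...,2]
    m=(abs(P[...,0]-550)<60)&(abs(P[...,1]-60)<20); print(n,"bench z",np.nanmedian(z[m]))
    for k,(x,y) in T.items():
        m=(np.hypot(P[...,0]-x,P[...,1]-y)<40)&(z>8)
        Q=P[m]; top=np.nanpercentile(Q[:,2],95)
        # circle/rect of all elevated points
        (c,w,a)=cv2.minAreaRect(Q[:,:2].astype(np.float32))
        tq=Q[Q[:,2]>top-5]
        print(n,k,len(Q),"top",top.round(1),"rect",np.round(c,1),np.round(w,1),round(a,1),"topc",((tq[:,:2].max(0)+tq[:,:2].min(0))/2).round(1),np.ptp(tq[:,:2],axis=0).round(1), cv2.minAreaRect(tq[:,:2].astype(np.float32)))
    for k,(x,y) in {"t2":(511,-329),"t3":(502,294)}.items():
        m=(abs(P[...,0]-x)<130)&(abs(P[...,1]-y)<75)&(z>6)&(z<30)&(f["img"].min(-1)>120)
        mm=cv2.morphologyEx(m.astype(np.uint8),cv2.MORPH_OPEN,np.ones((1,1)))
        print(n,k,m.sum(),cv2.minAreaRect(P[mm>0][:,:2].astype(np.float32)),np.nanmedian(z[m]))
f=optics.grab_frame("top")
cv2.imwrite("pics/crop1.png",cv2.resize(f["img"][140:320,170:400,::-1],None,fx=3.4,fy=3.3,interpolation=cv2.INTER_CUBIC))
E
```

```text
top bench z 0.5912006221083465
top long 218 top 62.8 rect [627.7 133. ] [24.  25.9] 10.5 topc [628.7 133.5] [12.5 13.1] ((628.2718505859375, 133.27650451660156), (12.346739768981934, 12.77002239227295), 57.81997299194336)
top short 336 top 38.9 rect [ 465.1 -113.3] [35.1 34.9] 28.3 topc [ 465.2 -113.7] [33.8 33.7] ((465.2115783691406, -113.82090759277344), (33.31455612182617, 33.39979553222656), 87.08274841308594)
top eye 446 top 54.2 rect [495.2 106.6] [43.8 40.4] 8.6 topc [492.9 106.9] [38.6 38.1] ((494.0069274902344, 106.55838012695312), (37.77007293701172, 38.0082893371582), 73.40802001953125)
top cond 520 top 41.9 rect [616.9  12.1] [49.6 47.9] 19.8 topc [618.1  12.8] [30.1 30.5] ((618.0904541015625, 12.762005805969238), (29.993297576904297, 30.55951499938965), 0.7950778007507324)
top cube 394 top 40.7 rect [489.8   0.8] [40.4 30.1] 60.1 topc [490.1   1.3] [43.9 46.5] ((490.0289611816406, 0.9173545837402344), (39.66556930541992, 29.81435775756836), 60.354286193847656)
top mid 244 top 49.7 rect [ 614.2 -111.3] [27.8 27.5] 85.7 topc [ 615. -112.] [23.5 21.4] ((615.003662109375, -1
[... 1100 characters left out ...]
51049805, 31.120372772216797), 70.92304992675781)
scene cube 396 top 39.3 rect [492.2   1.9] [40.8 33.5] 60.3 topc [491.6   2.2] [43.8 46.9] ((491.5093994140625, 1.774576187133789), (40.13956832885742, 31.989049911499023), 59.64139175415039)
scene mid 345 top 48.7 rect [ 619.7 -110.9] [25.4 27.4] 11.5 topc [ 617.8 -110.5] [21.6 22.4] ((617.8362426757812, -110.68415069580078), (21.521507263183594, 21.276012420654297), 75.28193664550781)
scene t2 921 ((513.6614379882812, -325.7481384277344), (97.04600524902344, 156.48643493652344), 82.2253189086914) 11.356772401838258
scene t3 940 ((502.92578125, 294.1932678222656), (230.20001220703125, 98.85113525390625), 9.470490455627441) 11.234448685415346
```

View pics/crop1.png

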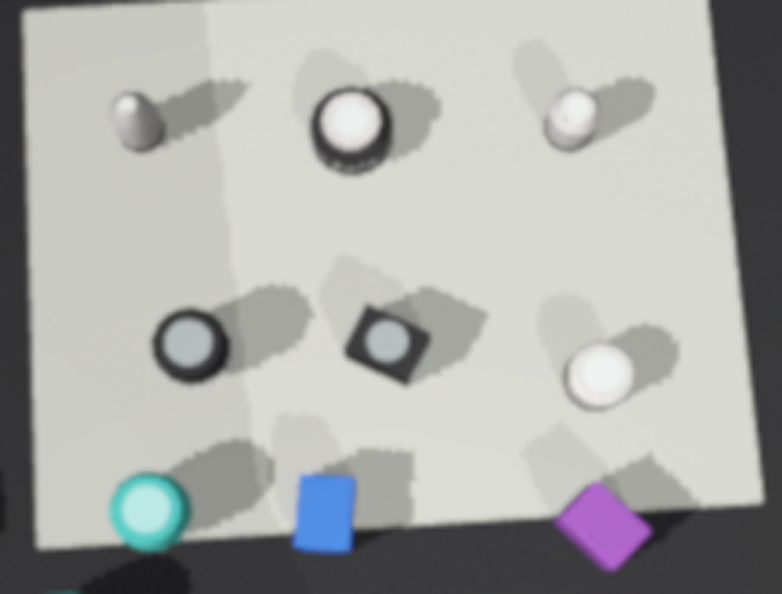

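The close crop confirms the choices. The tapered slim objective is at crop (135,120) and the black condenser with bright collar at (350,125). The wide short objective is at (600,375), the black eyepiece at (190,345) and the black cube at (388,342). The plain-bevel middle objective at (572,115) stays.

```bash
cat >> h.py <<'E'
from scipy.spatial.transform import Rotation as Ro
def go(x,y,z,yaw,per=200.):
    s=sense(); R0=Ro.from_euler("xyz",s["tcp_rot"]); R1=Ro.from_euler("xyz",[np.pi,0,np.radians(yaw)])
    d=R0.inv().apply(np.array([x,y,z])-s["eef_pos"]); rv=(R0.inv()*R1).as_rotvec()
    print("clk",round(s["clock"],2),"pos",s["eef_pos"].round(1),"yaw",np.degrees(s["tcp_rot"][2]).round(2),"open",round(s["opening"],3),"F",s["contact_force"].round(1))
    print("  shift",(d/400).round(4).tolist(),"turn",(rv/np.radians(60)).round(4).tolist(),"mm",np.linalg.norm(d).round(),"deg",np.degrees(np.linalg.norm(rv)).round(1))
E
python3 - <<'E'
from h import *
go(466.5,-113,170,9.5)
E
```

```text
clk 1.25 pos [ 264.4 -566.3  253.3] yaw 25.03 open 0.998 F [-0.   1.  -0.2]
  shift [0.9373, -0.8131, 0.2082] turn [-0.0, 0.0, 0.2588] mm 503.0 deg 15.5
```

carry_out:
  increments:
    - [[0.075, -0.065, 0.017, 0, 0, 0.052], [0.15, -0.13, 0.033, 0, 0, 0.104], [0.225, -0.195, 0.05, 0, 0, 0.156], [0.3, -0.26, 0.067, 0, 0, 0.208], [0.375, -0.325, 0.083, 0, 0, 0.2588]]
  hand: 0.2
  squeeze: 40

```text
clock: 1.67
eef_pos: [345.6, -383.5, 219.9]
tcp_rot: [3.141, -0.0, 0.162]
contact_force: [0.5, -1.0, -0.3]
opening: 0.803
```

Run:
```python
from h import *
go(466.5,-113,170,9.5)
```

```text
clk 1.67 pos [ 345.6 -383.5  219.9] yaw 9.31 open 0.803 F [ 0.5 -1.  -0.3]
  shift [0.4075, -0.6185, 0.1246] turn [0.0002, -0.0002, -0.0032] mm 300.0 deg 0.2
```

carry_out:
  increments:
    - [[0.05, -0.08, 0.015, 0, 0, 0], [0.1, -0.155, 0.03, 0, 0, 0], [0.15, -0.232, 0.046, 0, 0, 0], [0.205, -0.31, 0.062, 0, 0, 0], [0.255, -0.387, 0.078, 0, 0, -0.003]]

```text
clock: 2.08
eef_pos: [421.1, -213.9, 188.9]
tcp_rot: [3.141, -0.001, 0.169]
contact_force: [0.5, 0.9, -0.0]
opening: 0.801
```

carry_out:
  increments:
    - [[0.05, -0.08, 0.015, 0, 0, 0], [0.1, -0.155, 0.03, 0, 0, 0], [0.153, -0.232, 0.046, 0, 0, 0], [0.153, -0.232, 0.046, 0, 0, 0], [0.153, -0.232, 0.046, 0, 0, 0]]

```text
clock: 2.5
eef_pos: [465.6, -112.1, 170.3]
tcp_rot: [-3.141, 0.0, 0.173]
contact_force: [1.0, -0.5, 0.2]
opening: 0.799
```

Run:
```python
from h import *
go(466.5,-113,32,9.5)
print(r.tip_reach)
f=optics.grab_frame("wrist");cv2.imwrite("pics/w1.png",f["img"][:,:,::-1])
C=-f["R"].T@f["t"];print(C,f["R"],f["fov_y"])
for n in ["wrist","top","scene"]:
    if n!="wrist": optics.grab_frame(n)
    for d in nets.tip_of("objective_short",n): print(n,d["point"],d["confidence"])
```

```text
clk 2.5 pos [ 465.6 -112.1  170.3] yaw 9.9 open 0.799 F [ 1.  -0.5  0.2]
  shift [0.002, 0.0027, 0.3456] turn [-0.0002, 0.0004, 0.0067] mm 138.0 deg 0.4
22.0
[545.91398266 -98.12328862 290.46042793] [[ 1.71828572e-01 -9.85126859e-01  1.12646912e-04]
 [-9.34163396e-01 -1.62903078e-01  3.17492263e-01]
 [-3.12751806e-01 -5.46594727e-02 -9.48260856e-01]] 65.70646984690485
wrist [465.5, -112.7, -0.5] 0.86
top [499.8, 293.4, 4.1] 0.34
scene [467.1, -115.5, 0.0] 0.69
scene [486.1, 5.2, 0.4] 0.25
```

View pics/w1.png

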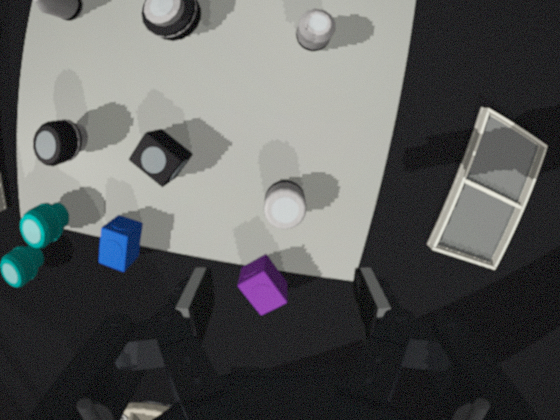

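The wrist view shows the short objective at (285,205), centred between the fingers at (193,290) and (372,290). Descending.

carry_out:
  increments:
    - [[0.002, 0.002, 0.09, 0, 0, 0.005], [0.002, 0.002, 0.17, 0, 0, 0.005], [0.002, 0.002, 0.25, 0, 0, 0.005], [0.002, 0.002, 0.315, 0, 0, 0.005], [0.002, 0.002, 0.345, 0, 0, 0.005]]

```text
clock: 3.22
eef_pos: [464.2, -115.0, 29.8]
tcp_rot: [-3.14, 0.003, 0.162]
contact_force: [-1.7, 0.7, -0.1]
opening: 0.8
```

carry_out:
  increments:
    - [[0, 0, 0, 0, 0, 0], [0, 0, 0, 0, 0, 0], [0, 0, 0, 0, 0, 0], [0, 0, 0, 0, 0, 0], [0, 0, 0, 0, 0, 0]]
  hand: 1
  squeeze: 40

```text
clock: 3.63
eef_pos: [466.8, -114.8, 33.6]
tcp_rot: [3.141, -0.002, 0.163]
contact_force: [0.1, -0.4, -0.8]
opening: 0.408
```

carry_out:
  increments:
    - [[0, 0, 0, 0, 0, 0], [0, 0, 0, 0, 0, 0], [0, 0, 0, 0, 0, 0], [0, 0, 0, 0, 0, 0], [0, 0, 0, 0, 0, 0]]

```text
clock: 4.05
eef_pos: [466.8, -114.7, 33.4]
tcp_rot: [3.141, -0.002, 0.164]
contact_force: [-1.8, -1.0, 8.7]
opening: 0.401
```

Run:
```python
from h import *
go(466.5,-113,32,9.5)
print(r.tip_reach)
f=optics.grab_frame("wrist");cv2.imwrite("pics/w2.png",f["img"][:,:,::-1])
```

```text
clk 4.05 pos [ 466.8 -114.7   33.4] yaw 9.39 open 0.401 F [-1.8 -1.   8.7]
  shift [0.0, -0.0043, 0.0035] turn [0.0008, -0.0015, -0.0018] mm 2.0 deg 0.1
22.0
```

View pics/w2.png

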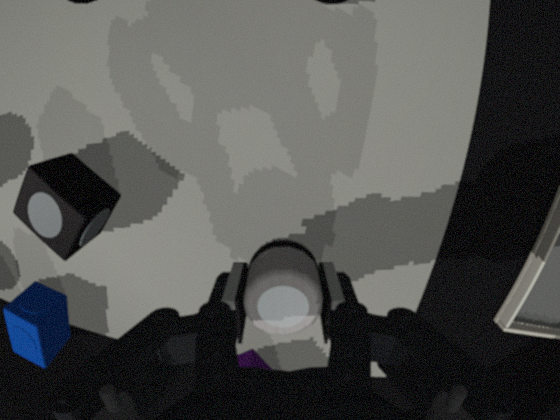

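Gripped (opening 0.40, about 34 mm; the objective shows at (283,290) between the pads). Lifting.

carry_out:
  increments:
    - [[0, 0, -0.03, 0, 0, 0], [0, 0, -0.09, 0, 0, 0], [0, 0, -0.16, 0, 0, 0], [0, 0, -0.22, 0, 0, 0], [0, 0, -0.25, 0, 0, 0]]

```text
clock: 4.52
eef_pos: [467.2, -114.7, 135.4]
tcp_rot: [3.14, -0.003, 0.164]
contact_force: [0.5, 1.2, -1.0]
opening: 0.402
```

Run:
```python
from h import *
go(428.3,281.4,130,9.5)
```

```text
clk 4.52 pos [ 467.2 -114.7  135.4] yaw 9.38 open 0.402 F [ 0.5  1.2 -1. ]
  shift [0.0655, -0.9928, 0.0123] turn [0.0013, -0.0031, -0.002] mm 398.0 deg 0.2
```

carry_out:
  increments:
    - [[0.004, -0.05, 0, 0, 0, 0], [0.008, -0.12, 0, 0, 0, 0], [0.013, -0.2, 0, 0, 0, 0], [0.018, -0.28, 0, 0, 0, 0], [0.024, -0.36, 0, 0, 0, 0]]

```text
clock: 4.93
eef_pos: [451.6, 30.4, 132.9]
tcp_rot: [3.142, -0.001, 0.163]
contact_force: [-0.3, 0.1, -0.4]
opening: 0.405
```

carry_out:
  increments:
    - [[0.005, -0.08, 0, 0, 0, 0], [0.01, -0.16, 0, 0, 0, 0], [0.015, -0.24, 0, 0, 0, 0], [0.02, -0.32, 0, 0, 0, 0], [0.025, -0.38, 0, 0, 0, 0]]

```text
clock: 5.35
eef_pos: [436.6, 183.1, 132.9]
tcp_rot: [-3.141, -0.001, 0.164]
contact_force: [0.5, 0.0, -0.6]
opening: 0.403
```

Run:
```python
from h import *
go(428.3,281.4,60,9.5)
```

```text
clk 5.35 pos [436.6 183.1 132.9] yaw 9.42 open 0.403 F [ 0.5  0.  -0.6]
  shift [0.0195, -0.2458, 0.1823] turn [-0.0005, -0.0007, -0.0013] mm 123.0 deg 0.1
```

carry_out:
  increments:
    - [[0.006, -0.08, 0, 0, 0, 0], [0.013, -0.165, 0, 0, 0, 0], [0.019, -0.23, 0.04, 0, 0, 0], [0.0195, -0.246, 0.1, 0, 0, 0], [0.0195, -0.246, 0.16, 0, 0, 0]]

```text
clock: 5.77
eef_pos: [429.3, 282.0, 68.7]
tcp_rot: [-3.14, -0.003, 0.166]
contact_force: [-0.9, -0.6, -1.2]
opening: 0.401
```

carry_out:
  increments:
    - [[0, 0, 0.01, 0, 0, 0], [0, 0, 0.02, 0, 0, 0], [0, 0, 0.02, 0, 0, 0], [0, 0, 0.02, 0, 0, 0], [0, 0, 0.02, 0, 0, 0]]

```text
clock: 6.18
eef_pos: [429.6, 279.2, 61.7]
tcp_rot: [-3.141, -0.002, 0.163]
contact_force: [1.2, -0.4, -0.2]
opening: 0.404
```

Run:
```python
from h import *
go(428.3,281.4,36.6,9.5)
f=optics.grab_frame("wrist");cv2.imwrite("pics/w3.png",f["img"][:,:,::-1])
f=optics.grab_frame("scene");cv2.imwrite("pics/s3.png",cv2.resize(f["img"][100:260,240:460,::-1],None,fx=3,fy=3))
```

```text
clk 6.18 pos [429.6 279.2  61.7] yaw 9.34 open 0.404 F [ 1.2 -0.4 -0.2]
  shift [-0.0025, -0.0058, 0.0628] turn [-0.0007, -0.0017, -0.0026] mm 25.0 deg 0.2
```

View pics/w3.png

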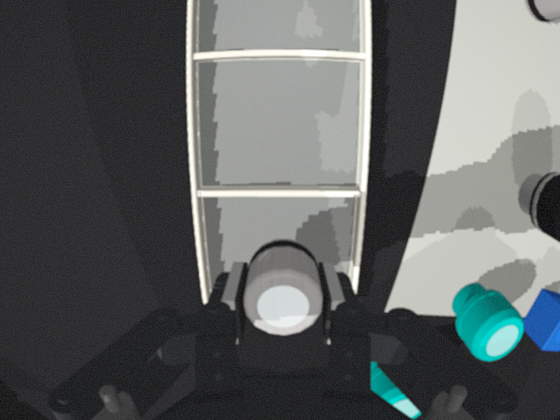

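View pics/s3.png

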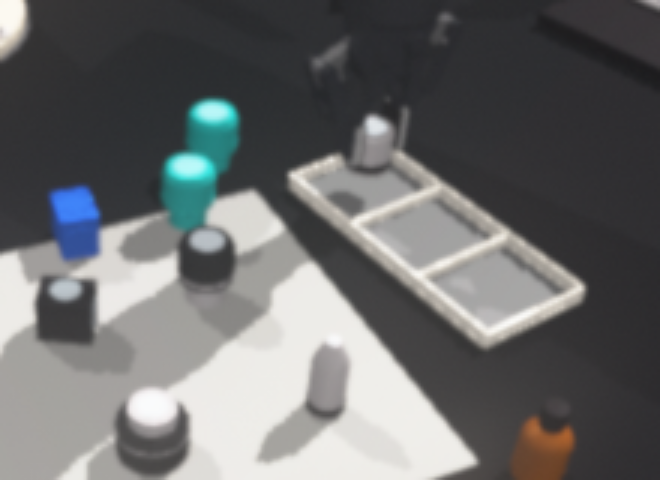

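The short objective hangs centred over the near compartment ((283,290) in the wrist view). Lowering.

carry_out:
  increments:
    - [[-0.002, 0, 0.02, 0, 0, 0], [-0.002, 0, 0.035, 0, 0, 0], [-0.002, 0, 0.047, 0, 0, 0], [-0.002, 0, 0.055, 0, 0, 0], [-0.002, 0, 0.058, 0, 0, 0]]

```text
clock: 6.7
eef_pos: [427.5, 278.7, 36.4]
tcp_rot: [3.141, 0.001, 0.164]
contact_force: [-3.4, -2.6, 13.2]
opening: 0.402
```

carry_out:
  increments:
    - [[0, 0, 0.001, 0, 0, 0], [0, 0, 0.002, 0, 0, 0], [0, 0, 0.003, 0, 0, 0], [0, 0, 0.004, 0, 0, 0], [0, 0, 0.005, 0, 0, 0]]

```text
clock: 7.12
eef_pos: [427.6, 278.7, 36.3]
tcp_rot: [3.141, 0.001, 0.164]
contact_force: [-6.7, -5.3, 27.3]
opening: 0.404
```

carry_out:
  increments:
    - [[0, 0, -0.005, 0, 0, 0], [0, 0, -0.005, 0, 0, 0], [0, 0, -0.005, 0, 0, 0], [0, 0, -0.005, 0, 0, 0], [0, 0, -0.005, 0, 0, 0]]
  hand: 0.42

```text
clock: 7.53
eef_pos: [428.0, 279.0, 37.2]
tcp_rot: [-3.142, -0.0, 0.164]
contact_force: [-0.3, -1.3, -0.4]
opening: 0.581
```

carry_out:
  increments:
    - [[0, 0, -0.02, 0, 0, 0], [0, 0, -0.07, 0, 0, 0], [0, 0, -0.15, 0, 0, 0], [0, 0, -0.24, 0, 0, 0], [0, 0, -0.3, 0, 0, 0]]

```text
clock: 7.95
eef_pos: [428.5, 279.4, 160.3]
tcp_rot: [-3.141, -0.002, 0.164]
contact_force: [0.2, -0.4, -0.4]
opening: 0.58
```

Run:
```python
from h import *
go(495,107,150,9.5)
f=optics.grab_frame("wrist");cv2.imwrite("pics/w4.png",f["img"][:,:,::-1])
for d in nets.tip_of("eyepiece","wrist"): print(d["point"],d["confidence"])
```

```text
clk 7.95 pos [428.5 279.4 160.3] yaw 9.38 open 0.58 F [ 0.2 -0.4 -0.4]
  shift [0.0937, 0.4523, 0.0257] turn [-0.0008, -0.0017, -0.002] mm 185.0 deg 0.2
[407.2, 136.5, 1.6] 0.93
[494.8, 107.9, 0.1] 0.91
[346.1, 180.6, 0.5] 0.56
```

View pics/w4.png

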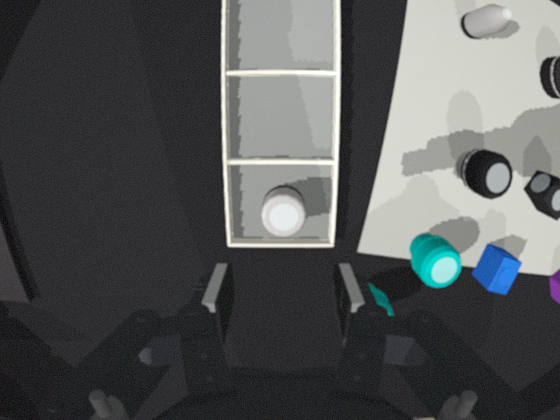

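The short objective stands in the near compartment at (283,213). On to the black eyepiece at (487,175).

carry_out:
  increments:
    - [[0.018, 0.09, 0.005, 0, 0, 0], [0.038, 0.18, 0.01, 0, 0, 0], [0.057, 0.275, 0.015, 0, 0, 0], [0.077, 0.37, 0.02, 0, 0, 0], [0.0937, 0.452, 0.025, 0, 0, 0]]
  hand: 0.15

```text
clock: 8.47
eef_pos: [494.5, 104.7, 146.9]
tcp_rot: [3.141, 0.001, 0.164]
contact_force: [0.9, -0.5, -0.0]
opening: 0.85
```

carry_out:
  increments:
    - [[0, 0, 0, 0, 0, 0], [0, 0, 0, 0, 0, 0]]

```text
clock: 8.63
eef_pos: [494.4, 105.2, 146.7]
tcp_rot: [-3.142, 0.001, 0.16]
contact_force: [-0.3, 0.2, 0.0]
opening: 0.852
```

Run:
```python
from h import *
go(495,107.5,44,9.5)
f=optics.grab_frame("wrist");cv2.imwrite("pics/w5.png",f["img"][:,:,::-1])
for d in nets.tip_of("eyepiece","wrist"): print(d["point"],d["confidence"])
```

```text
clk 8.63 pos [494.4 105.2 146.7] yaw 9.18 open 0.852 F [-0.3  0.2  0. ]
  shift [0.0027, -0.0055, 0.2569] turn [-0.0, 0.001, -0.0054] mm 103.0 deg 0.3
[408.3, 137.3, 4.3] 0.65
[345.9, 184.1, -0.5] 0.52
```

View pics/w5.png

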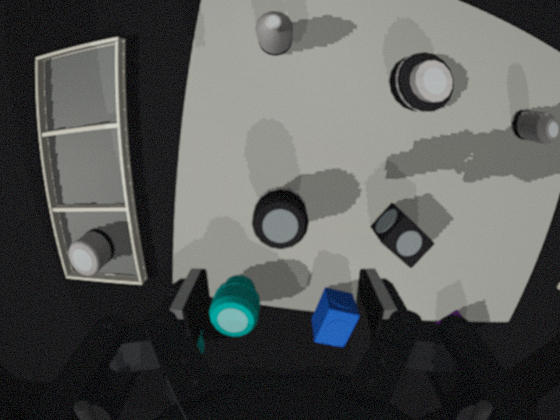

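carry_out:
  increments:
    - [[0.002, -0.005, 0.07, 0, 0, -0.003], [0.002, -0.005, 0.13, 0, 0, -0.003], [0.002, -0.005, 0.19, 0, 0, -0.003], [0.002, -0.005, 0.235, 0, 0, -0.003], [0.002, -0.005, 0.256, 0, 0, -0.003]]

```text
clock: 9.15
eef_pos: [493.0, 110.0, 42.7]
tcp_rot: [-3.142, 0.003, 0.169]
contact_force: [-0.4, -0.3, -0.5]
opening: 0.854
```

carry_out:
  increments:
    - [[0, 0, 0, 0, 0, 0], [0, 0, 0, 0, 0, 0], [0, 0, 0, 0, 0, 0], [0, 0, 0, 0, 0, 0], [0, 0, 0, 0, 0, 0]]
  hand: 1
  squeeze: 40

```text
clock: 9.57
eef_pos: [495.6, 109.2, 45.9]
tcp_rot: [-3.141, -0.002, 0.167]
contact_force: [-0.4, 1.7, 3.1]
opening: 0.47
```

carry_out:
  increments:
    - [[0, 0, 0, 0, 0, 0], [0, 0, 0, 0, 0, 0], [0, 0, 0, 0, 0, 0], [0, 0, 0, 0, 0, 0], [0, 0, 0, 0, 0, 0]]

```text
clock: 9.98
eef_pos: [495.7, 109.1, 45.9]
tcp_rot: [-3.141, -0.002, 0.167]
contact_force: [-1.1, 0.9, 7.1]
opening: 0.477
```

Run:
```python
from h import *
go(502.3,293.8,130,9.5)
f=optics.grab_frame("wrist");cv2.imwrite("pics/w6.png",f["img"][:,:,::-1])
```

```text
clk 9.98 pos [495.7 109.1  45.9] yaw 9.54 open 0.477 F [-1.1  0.9  7.1]
  shift [0.0932, -0.4526, -0.2099] turn [-0.0003, -0.0018, 0.0007] mm 203.0 deg 0.1
```

View pics/w6.png

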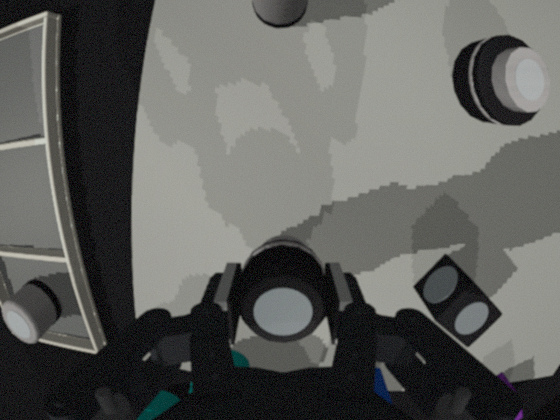

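Gripped on the black head (opening 0.477, eyepiece at (283,290)). Lifting and carrying to the middle compartment.

carry_out:
  increments:
    - [[0, 0, -0.03, 0, 0, 0], [0, 0, -0.08, 0, 0, 0], [0.005, -0.01, -0.14, 0, 0, 0], [0.012, -0.05, -0.19, 0, 0, 0], [0.023, -0.11, -0.21, 0, 0, 0]]

```text
clock: 10.45
eef_pos: [497.8, 153.3, 131.7]
tcp_rot: [-3.142, -0.003, 0.165]
contact_force: [0.9, -0.2, -2.3]
opening: 0.472
```

carry_out:
  increments:
    - [[0.015, -0.07, 0, 0, 0, 0], [0.03, -0.14, 0, 0, 0, 0], [0.045, -0.21, 0, 0, 0, 0], [0.06, -0.28, 0, 0, 0, 0], [0.07, -0.335, 0, 0, 0, 0]]

```text
clock: 10.87
eef_pos: [502.1, 292.5, 129.3]
tcp_rot: [-3.141, -0.001, 0.167]
contact_force: [0.4, 0.3, -1.6]
opening: 0.473
```

Run:
```python
from h import *
go(502.3,293.8,49,9.5)
```

```text
clk 10.87 pos [502.1 292.5 129.3] yaw 9.57 open 0.473 F [ 0.4  0.3 -1.6]
  shift [0.0007, -0.003, 0.2007] turn [-0.0005, -0.0008, 0.0012] mm 80.0 deg 0.1
```

carry_out:
  increments:
    - [[0, -0.002, 0.05, 0, 0, 0], [0, -0.002, 0.1, 0, 0, 0], [0, -0.002, 0.145, 0, 0, 0], [0, -0.002, 0.175, 0, 0, 0], [0, -0.002, 0.187, 0, 0, 0]]

```text
clock: 11.28
eef_pos: [500.9, 290.7, 52.4]
tcp_rot: [3.141, 0.002, 0.167]
contact_force: [-0.6, -0.3, -2.2]
opening: 0.479
```

carry_out:
  increments:
    - [[0, 0, 0.003, 0, 0, 0], [0, 0, 0.006, 0, 0, 0], [0, 0, 0.009, 0, 0, 0], [0, 0, 0.011, 0, 0, 0], [0, 0, 0.013, 0, 0, 0]]

```text
clock: 11.7
eef_pos: [502.4, 291.5, 49.6]
tcp_rot: [-3.141, -0.001, 0.167]
contact_force: [0.5, 0.2, -1.8]
opening: 0.476
```

carry_out:
  increments:
    - [[0, 0, 0.001, 0, 0, 0], [0, 0, 0.002, 0, 0, 0], [0, 0, 0.003, 0, 0, 0], [0, 0, 0.003, 0, 0, 0]]

```text
clock: 12.03
eef_pos: [502.3, 291.5, 48.9]
tcp_rot: [-3.141, -0.001, 0.167]
contact_force: [-2.1, -1.3, 10.3]
opening: 0.474
```

carry_out:
  increments:
    - [[0, 0, 0, 0, 0, 0], [0, 0, 0, 0, 0, 0], [0, 0, 0, 0, 0, 0], [0, 0, 0, 0, 0, 0], [0, 0, 0, 0, 0, 0]]
  hand: 0.3

```text
clock: 12.45
eef_pos: [501.9, 291.4, 47.6]
tcp_rot: [-3.142, 0.0, 0.167]
contact_force: [-0.7, -0.5, 0.8]
opening: 0.701
```

carry_out:
  increments:
    - [[0, 0, -0.02, 0, 0, 0], [0, 0, -0.07, 0, 0, 0], [0, 0, -0.15, 0, 0, 0], [0, 0, -0.23, 0, 0, 0], [0, 0, -0.27, 0, 0, 0]]

```text
clock: 12.87
eef_pos: [503.1, 292.1, 159.7]
tcp_rot: [-3.14, -0.004, 0.167]
contact_force: [1.5, -0.1, 0.2]
opening: 0.7
```

Run:
```python
from h import *
go(491,1.3,150,60)
f=optics.grab_frame("wrist");cv2.imwrite("pics/w7.png",f["img"][:,:,::-1])
for d in nets.tip_of("filter_cube","wrist"): print(d["point"],d["confidence"])
```

```text
clk 12.87 pos [503.1 292.1 159.7] yaw 9.56 open 0.7 F [ 1.5 -0.1  0.2]
  shift [-0.1507, 0.7118, 0.0227] turn [0.0003, -0.0039, -0.8407] mm 291.0 deg 50.4
[490.0, 0.1, 1.7] 0.92
[398.5, 39.1, -2.6] 0.88
[383.1, -107.8, 0.8] 0.78
```

View pics/w7.png

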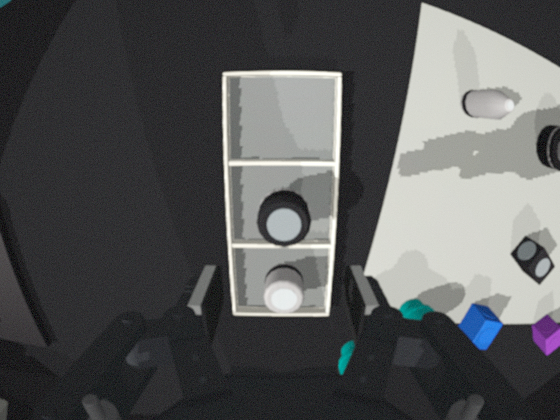

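Eyepiece stands in the middle compartment (284,220), short one in the near (283,290). Going to the black cube.

carry_out:
  increments:
    - [[-0.019, 0.089, 0.002, 0, 0, -0.105], [-0.038, 0.178, 0.005, 0, 0, -0.21], [-0.056, 0.267, 0.008, 0, 0, -0.315], [-0.075, 0.356, 0.011, 0, 0, -0.42], [-0.094, 0.445, 0.014, 0, 0, -0.525]]

```text
clock: 13.38
eef_pos: [493.3, 108.0, 149.3]
tcp_rot: [-3.141, 0.001, 0.723]
contact_force: [0.8, -0.8, -0.7]
opening: 0.704
```

Run:
```python
from h import *
go(490.5,1,150,60)
```

```text
clk 13.38 pos [493.3 108.  149.3] yaw 41.4 open 0.704 F [ 0.8 -0.8 -0.7]
  shift [-0.1822, 0.1959, -0.0017] turn [-0.0007, 0.001, -0.3099] mm 107.0 deg 18.6
```

carry_out:
  increments:
    - [[-0.061, 0.065, 0, 0, 0, -0.105], [-0.121, 0.131, 0, 0, 0, -0.21], [-0.182, 0.196, -0.002, 0, 0, -0.31], [-0.182, 0.196, -0.002, 0, 0, -0.31], [-0.182, 0.196, -0.002, 0, 0, -0.31]]

```text
clock: 13.8
eef_pos: [490.3, 1.1, 150.3]
tcp_rot: [-3.141, 0.001, 1.037]
contact_force: [0.1, -0.3, 0.6]
opening: 0.698
```

Run:
```python
from h import *
f=optics.grab_frame("wrist");cv2.imwrite("pics/w8.png",f["img"][:,:,::-1])
for d in nets.tip_of("filter_cube","wrist"): print(d["point"],d["confidence"])
for n in("top","scene"):
    f=optics.grab_frame(n);P=cloud(f)
    m=(np.hypot(P[...,0]-490.5,P[...,1]-1)<32)&(P[...,2]>34)&(P[...,2]<44); print(m.sum(), cv2.minAreaRect(P[m][:,:2].astype(np.float32)) if m.sum()>5 else 0)
go(490.5,1,32,60)
```

```text
[381.5, -106.2, -1.0] 0.85
[397.9, 39.9, -1.1] 0.66
[489.8, 0.6, 0.5] 0.64
[752.2, -237.3, 2.5] 0.55
70 ((479.9318542480469, -8.55367660522461), (13.095661163330078, 21.862323760986328), 59.778526306152344)
199 ((491.90966796875, 1.6987113952636719), (39.568119049072266, 31.482707977294922), 59.8687858581543)
clk 14.0 pos [490.8   3.7 150.6] yaw 59.65 open 0.7 F [-1.  -0.7  0. ]
  shift [-0.0062, 0.0029, 0.2964] turn [-0.0006, 0.0001, -0.0058] mm 119.0 deg 0.3
```

View pics/w8.png

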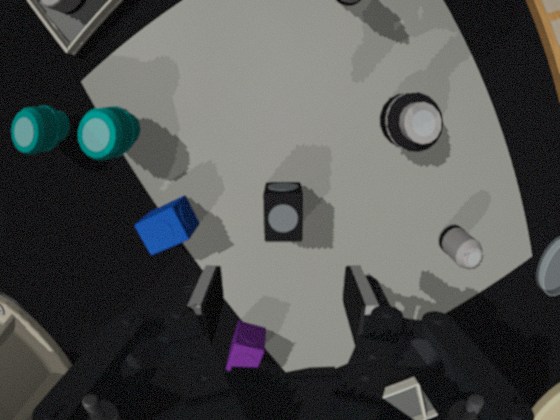

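Cube at (284,212) is square to and centred in the jaws. Descending.

carry_out:
  increments:
    - [[-0.003, 0.001, 0.08, 0, 0, -0.003], [-0.003, 0.001, 0.15, 0, 0, -0.003], [-0.003, 0.001, 0.22, 0, 0, -0.003], [-0.003, 0.001, 0.27, 0, 0, -0.003], [-0.003, 0.001, 0.296, 0, 0, -0.003]]

```text
clock: 14.42
eef_pos: [489.3, 2.7, 30.1]
tcp_rot: [-3.139, 0.002, 1.046]
contact_force: [-0.4, 1.1, -0.4]
opening: 0.699
```

carry_out:
  increments:
    - [[0, 0, 0, 0, 0, 0], [0, 0, 0, 0, 0, 0], [0, 0, 0, 0, 0, 0], [0, 0, 0, 0, 0, 0], [0, 0, 0, 0, 0, 0]]
  hand: 1
  squeeze: 40

```text
clock: 14.83
eef_pos: [491.5, 1.5, 33.6]
tcp_rot: [3.14, -0.001, 1.044]
contact_force: [0.1, -0.7, -1.1]
opening: 0.341
```

carry_out:
  increments:
    - [[0, 0, 0, 0, 0, 0], [0, 0, 0, 0, 0, 0], [0, 0, 0, 0, 0, 0], [0, 0, 0, 0, 0, 0], [0, 0, 0, 0, 0, 0]]

```text
clock: 15.25
eef_pos: [491.3, 1.4, 33.2]
tcp_rot: [3.141, -0.001, 1.044]
contact_force: [-0.6, 0.7, 6.5]
opening: 0.34
```

carry_out:
  increments:
    - [[0, 0, -0.03, 0, 0, 0], [0, 0, -0.09, 0, 0, 0], [0, 0, -0.16, 0, 0, 0], [0, 0, -0.22, 0, 0, 0], [0, 0, -0.25, 0, 0, 0]]

```text
clock: 15.67
eef_pos: [491.9, 1.3, 135.3]
tcp_rot: [3.139, -0.002, 1.044]
contact_force: [0.5, 0.6, -0.6]
opening: 0.342
```

Run:
```python
from h import *
go(576.3,306.2,131,9.5)
f=optics.grab_frame("wrist");cv2.imwrite("pics/w9.png",f["img"][:,:,::-1])
```

```text
clk 15.67 pos [491.9   1.3 135.3] yaw 59.83 open 0.342 F [ 0.5  0.6 -0.6]
  shift [0.765, -0.2006, 0.0114] turn [0.0019, -0.0027, 0.8388] mm 316.0 deg 50.3
```

View pics/w9.png

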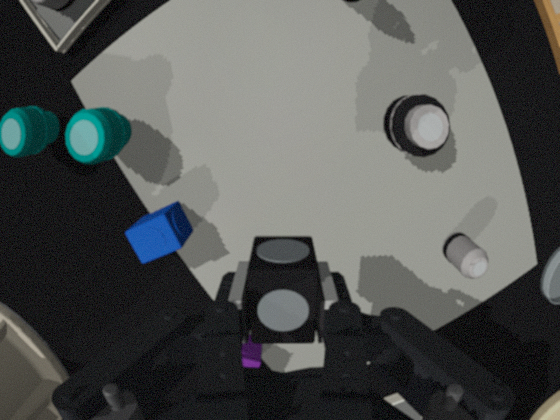

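Cube held at (283,285). Carrying it to the far compartment while turning.

carry_out:
  increments:
    - [[0.04, -0.01, 0, 0, 0, 0.045], [0.105, -0.027, 0, 0, 0, 0.115], [0.17, -0.044, 0, 0, 0, 0.19], [0.24, -0.063, 0, 0, 0, 0.265], [0.31, -0.081, 0, 0, 0, 0.34]]

```text
clock: 16.13
eef_pos: [524.8, 125.9, 131.9]
tcp_rot: [-3.141, 0.001, 0.684]
contact_force: [0.3, -0.1, -0.3]
opening: 0.342
```

Run:
```python
from h import *
go(576.3,306.2,131,9.5)
```

```text
clk 16.13 pos [524.8 125.9 131.9] yaw 39.18 open 0.342 F [ 0.3 -0.1 -0.3]
  shift [0.3846, -0.2681, 0.002] turn [-0.0001, 0.0007, 0.4947] mm 188.0 deg 29.7
```

carry_out:
  increments:
    - [[0.062, -0.043, 0, 0, 0, 0.08], [0.124, -0.086, 0, 0, 0, 0.16], [0.186, -0.13, 0, 0, 0, 0.24], [0.248, -0.173, 0, 0, 0, 0.32], [0.3, -0.209, 0, 0, 0, 0.39]]

```text
clock: 16.55
eef_pos: [564.6, 267.5, 131.6]
tcp_rot: [-3.142, 0.0, 0.276]
contact_force: [-0.2, -0.1, -1.6]
opening: 0.345
```

Run:
```python
from h import *
go(576.3,306.2,131,9.5)
```

```text
clk 16.55 pos [564.6 267.5 131.6] yaw 15.81 open 0.345 F [-0.2 -0.1 -1.6]
  shift [0.0545, -0.0851, 0.0015] turn [-0.0001, 0.0005, 0.1052] mm 40.0 deg 6.3
```

carry_out:
  increments:
    - [[0.025, -0.04, 0, 0, 0, 0.05], [0.05, -0.08, 0, 0, 0, 0.1], [0.0545, -0.085, 0.04, 0, 0, 0.105], [0.0545, -0.085, 0.09, 0, 0, 0.105], [0.0545, -0.085, 0.14, 0, 0, 0.105]]

```text
clock: 16.97
eef_pos: [576.1, 304.9, 75.3]
tcp_rot: [-3.141, -0.0, 0.171]
contact_force: [-0.6, 0.3, -1.7]
opening: 0.346
```

carry_out:
  increments:
    - [[0, 0, 0.03, 0, 0, 0], [0, 0, 0.055, 0, 0, 0], [0, 0, 0.075, 0, 0, 0], [0, 0, 0.082, 0, 0, 0], [0, 0, 0.082, 0, 0, 0]]

```text
clock: 17.38
eef_pos: [576.1, 304.2, 43.2]
tcp_rot: [3.141, 0.001, 0.17]
contact_force: [0.0, -0.8, -0.5]
opening: 0.344
```

Run:
```python
from h import *
go(576.3,306.2,36.3,9.5)
f=optics.grab_frame("wrist");cv2.imwrite("pics/w10.png",f["img"][:,:,::-1])
```

```text
clk 17.38 pos [576.1 304.2  43.2] yaw 9.73 open 0.344 F [ 0.  -0.8 -0.5]
  shift [0.0015, -0.0049, 0.0173] turn [0.0002, 0.0006, 0.0038] mm 7.0 deg 0.2
```

View pics/w10.png

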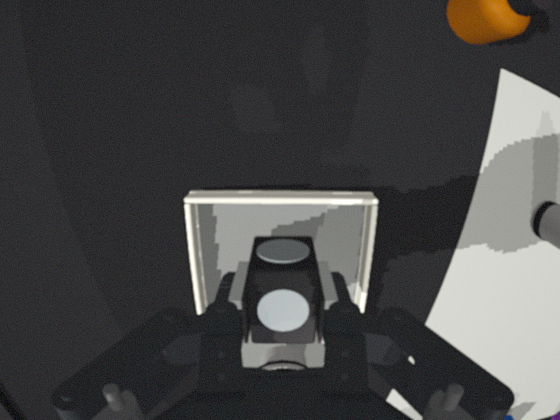

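Centred in the far compartment (285,285). Lowering the last 7 mm.

carry_out:
  increments:
    - [[0, 0, 0.004, 0, 0, 0], [0, 0, 0.008, 0, 0, 0], [0, 0, 0.011, 0, 0, 0], [0, 0, 0.014, 0, 0, 0], [0, 0, 0.016, 0, 0, 0]]

```text
clock: 17.85
eef_pos: [576.2, 304.4, 37.4]
tcp_rot: [-3.142, -0.0, 0.17]
contact_force: [-0.2, -0.1, -0.8]
opening: 0.344
```

carry_out:
  increments:
    - [[0, 0, 0.001, 0, 0, 0], [0, 0, 0.002, 0, 0, 0], [0, 0, 0.003, 0, 0, 0], [0, 0, 0.003, 0, 0, 0]]

```text
clock: 18.18
eef_pos: [576.2, 304.4, 36.3]
tcp_rot: [-3.142, 0.0, 0.17]
contact_force: [-0.2, -0.5, 2.9]
opening: 0.346
```

carry_out:
  increments:
    - [[0, 0, 0.001, 0, 0, 0], [0, 0, 0.001, 0, 0, 0], [0, 0, 0.001, 0, 0, 0]]

```text
clock: 18.43
eef_pos: [576.1, 304.4, 36.3]
tcp_rot: [-3.142, 0.0, 0.17]
contact_force: [-2.7, -0.6, 6.4]
opening: 0.343
```

carry_out:
  increments:
    - [[0, 0, 0, 0, 0, 0], [0, 0, 0, 0, 0, 0], [0, 0, 0, 0, 0, 0], [0, 0, 0, 0, 0, 0], [0, 0, 0, 0, 0, 0]]
  hand: 0.45

```text
clock: 18.85
eef_pos: [576.1, 304.4, 35.6]
tcp_rot: [3.142, 0.0, 0.17]
contact_force: [0.2, 0.2, -0.4]
opening: 0.555
```

carry_out:
  increments:
    - [[0, 0, -0.02, 0, 0, 0], [0, 0, -0.07, 0, 0, 0], [0, 0, -0.15, 0, 0, 0], [0, 0, -0.24, 0, 0, 0], [0, 0, -0.3, 0, 0, 0]]

```text
clock: 19.27
eef_pos: [576.9, 304.8, 159.2]
tcp_rot: [-3.141, -0.002, 0.17]
contact_force: [1.2, 1.0, 0.6]
opening: 0.546
```

Run:
```python
from h import *
go(629,133,150,-8)
f=optics.grab_frame("wrist");cv2.imwrite("pics/w11.png",f["img"][:,:,::-1])
for k in["objective_long","condenser"]:
  for d in nets.tip_of(k,"wrist"): print(k,d["point"],d["confidence"])
```

```text
clk 19.27 pos [576.9 304.8 159.2] yaw 9.74 open 0.546 F [1.2 1.  0.6]
  shift [0.0557, 0.4453, 0.0227] turn [-0.0011, -0.0022, 0.2956] mm 180.0 deg 17.7
objective_long [571.0, 302.4, 4.7] 0.18
condenser [618.9, 10.2, -2.5] 0.73
```

View pics/w11.png

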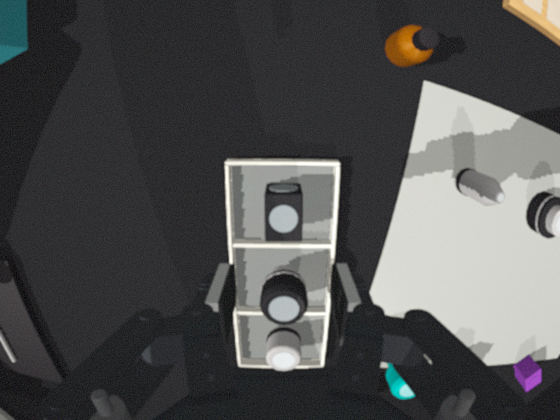

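All three pieces of the first kit stand in tray_three: (283,215), (284,295), (283,352). Next is the long objective at (480,185).

carry_out:
  increments:
    - [[0.011, 0.089, 0.003, 0, 0, 0.06], [0.022, 0.178, 0.006, 0, 0, 0.12], [0.033, 0.267, 0.01, 0, 0, 0.18], [0.044, 0.356, 0.015, 0, 0, 0.24], [0.0557, 0.445, 0.02, 0, 0, 0.295]]
  hand: 0.3

```text
clock: 19.83
eef_pos: [627.5, 131.0, 146.3]
tcp_rot: [3.141, 0.002, -0.142]
contact_force: [1.2, 0.6, -0.2]
opening: 0.698
```

carry_out:
  increments:
    - [[0, 0, 0, 0, 0, 0], [0, 0, 0, 0, 0, 0], [0, 0, 0, 0, 0, 0]]

```text
clock: 20.08
eef_pos: [627.5, 132.8, 146.7]
tcp_rot: [3.141, 0.002, -0.139]
contact_force: [-0.4, 0.2, 0.8]
opening: 0.704
```

Run:
```python
from h import *
f=optics.grab_frame("wrist");cv2.imwrite("pics/w12.png",f["img"][:,:,::-1])
for k in["objective_long"]:
  for d in nets.tip_of(k,"wrist"): print(k,d["point"],d["confidence"])
go(629,133,36,-8)
```

```text
objective_long [634.8, 131.8, -0.8] 0.56
clk 20.18 pos [627.6 133.8 147.2] yaw -7.88 open 0.704 F [ 0.2 -0.2  0.8]
  shift [0.0041, 0.0014, 0.2779] turn [0.0, 0.001, 0.0021] mm 111.0 deg 0.1
```

View pics/w12.png

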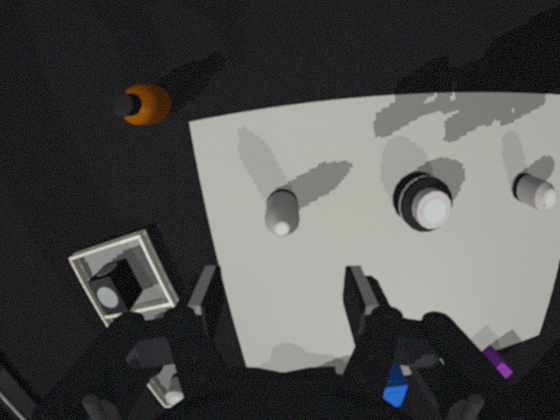

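carry_out:
  increments:
    - [[0.008, 0.001, 0.07, 0, 0, 0], [0.008, 0.001, 0.14, 0, 0, 0], [0.008, 0.001, 0.2, 0, 0, 0], [0.008, 0.001, 0.25, 0, 0, 0], [0.008, 0.001, 0.277, 0, 0, 0]]

```text
clock: 20.6
eef_pos: [629.5, 133.0, 34.2]
tcp_rot: [3.141, 0.003, -0.137]
contact_force: [0.1, -0.3, 0.3]
opening: 0.703
```

carry_out:
  increments:
    - [[0, 0, 0, 0, 0, 0], [0, 0, 0, 0, 0, 0], [0, 0, 0, 0, 0, 0], [0, 0, 0, 0, 0, 0], [0, 0, 0, 0, 0, 0]]
  hand: 1
  squeeze: 40

```text
clock: 21.02
eef_pos: [632.1, 132.1, 38.2]
tcp_rot: [-3.141, -0.002, -0.139]
contact_force: [0.2, 0.4, 1.8]
opening: 0.291
```

carry_out:
  increments:
    - [[0, 0, 0, 0, 0, 0], [0, 0, 0, 0, 0, 0], [0, 0, 0, 0, 0, 0], [0, 0, 0, 0, 0, 0], [0, 0, 0, 0, 0, 0]]

```text
clock: 21.43
eef_pos: [632.1, 132.1, 38.1]
tcp_rot: [-3.141, -0.002, -0.139]
contact_force: [-2.0, 1.2, 6.9]
opening: 0.29
```

Run:
```python
from h import *
f=optics.grab_frame("wrist");cv2.imwrite("pics/w13.png",f["img"][:,:,::-1])
go(550,-331,160,-8)
```

```text
clk 21.48 pos [632.1 132.1  38.2] yaw -7.97 open 0.294 F [-0.8  0.7  6.7]
  shift [-0.0422, 1.1748, -0.3057] turn [-0.0008, -0.0017, 0.0005] mm 486.0 deg 0.1
```

View pics/w13.png

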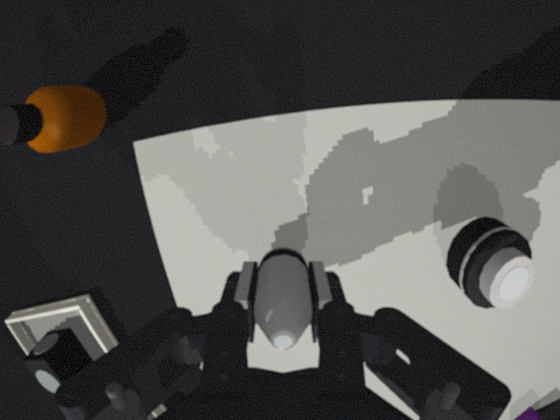

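Long objective held at (283,300), opening 0.29. Lifting and moving to tray_two's far compartment.

carry_out:
  increments:
    - [[0, 0, -0.03, 0, 0, 0], [0, 0, -0.09, 0, 0, 0], [0, 0, -0.16, 0, 0, 0], [0, 0.0, -0.23, 0, 0, 0], [0, 0.03, -0.28, 0, 0, 0]]

```text
clock: 21.9
eef_pos: [630.6, 121.3, 152.2]
tcp_rot: [-3.14, -0.003, -0.138]
contact_force: [0.7, 0.0, -1.7]
opening: 0.292
```

carry_out:
  increments:
    - [[-0.003, 0.07, 0, 0, 0, 0], [-0.006, 0.15, 0, 0, 0, 0], [-0.009, 0.23, 0, 0, 0, 0], [-0.012, 0.31, 0, 0, 0, 0], [-0.015, 0.39, 0, 0, 0, 0]]

```text
clock: 22.32
eef_pos: [601.6, -35.1, 149.9]
tcp_rot: [3.141, -0.001, -0.139]
contact_force: [0.1, -0.7, -0.4]
opening: 0.292
```

carry_out:
  increments:
    - [[-0.003, 0.08, 0, 0, 0, 0], [-0.006, 0.16, 0, 0, 0, 0], [-0.009, 0.24, 0, 0, 0, 0], [-0.012, 0.32, 0, 0, 0, 0], [-0.015, 0.4, 0, 0, 0, 0]]

```text
clock: 22.73
eef_pos: [573.3, -192.9, 149.7]
tcp_rot: [3.141, -0.0, -0.139]
contact_force: [0.5, -0.3, -1.6]
opening: 0.288
```

Run:
```python
from h import *
go(550,-331,100,-8)
```

```text
clk 22.73 pos [ 573.3 -192.9  149.7] yaw -7.97 open 0.288 F [ 0.5 -0.3 -1.6]
  shift [-0.0099, 0.35, 0.1244] turn [0.0001, -0.0003, 0.0005] mm 149.0 deg 0.0
```

carry_out:
  increments:
    - [[-0.003, 0.08, 0, 0, 0, 0], [-0.006, 0.16, 0, 0, 0, 0], [-0.008, 0.24, 0, 0, 0, 0], [-0.0099, 0.31, 0.02, 0, 0, 0], [-0.0099, 0.35, 0.06, 0, 0, 0]]

```text
clock: 23.15
eef_pos: [551.1, -333.2, 127.5]
tcp_rot: [3.139, -0.004, -0.14]
contact_force: [0.1, 0.9, -1.3]
opening: 0.292
```

carry_out:
  increments:
    - [[0, 0, 0.05, 0, 0, 0], [0, 0, 0.1, 0, 0, 0], [0, 0, 0.13, 0, 0, 0], [0, 0, 0.15, 0, 0, 0], [0, 0, 0.15, 0, 0, 0]]

```text
clock: 23.57
eef_pos: [549.9, -328.8, 63.6]
tcp_rot: [-3.141, 0.002, -0.139]
contact_force: [0.8, -0.1, -0.3]
opening: 0.291
```

Run:
```python
from h import *
go(550,-331,41,-8)
f=optics.grab_frame("wrist");cv2.imwrite("pics/w14.png",f["img"][:,:,::-1])
```

```text
clk 23.57 pos [ 549.9 -328.8   63.6] yaw -7.95 open 0.291 F [ 0.8 -0.1 -0.3]
  shift [0.0013, 0.0056, 0.0566] turn [-0.0009, 0.0022, 0.0008] mm 23.0 deg 0.2
```

View pics/w14.png

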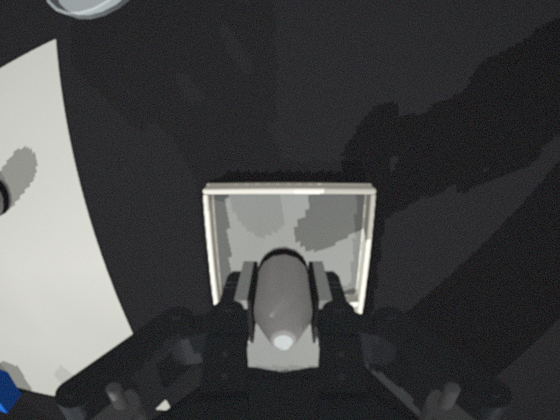

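carry_out:
  increments:
    - [[0, 0.003, 0.015, 0, 0, 0], [0, 0.003, 0.028, 0, 0, 0], [0, 0.003, 0.038, 0, 0, 0], [0, 0.003, 0.045, 0, 0, 0], [0, 0.003, 0.048, 0, 0, 0]]

```text
clock: 24.03
eef_pos: [550.4, -330.4, 45.3]
tcp_rot: [-3.141, 0.0, -0.139]
contact_force: [0.6, -0.2, -2.2]
opening: 0.292
```

carry_out:
  increments:
    - [[0, 0, 0.001, 0, 0, 0], [0, 0, 0.003, 0, 0, 0], [0, 0, 0.005, 0, 0, 0], [0, 0, 0.006, 0, 0, 0], [0, 0, 0.007, 0, 0, 0]]

```text
clock: 24.45
eef_pos: [550.6, -330.6, 43.0]
tcp_rot: [3.142, -0.0, -0.139]
contact_force: [-0.2, 0.0, -1.1]
opening: 0.289
```

carry_out:
  increments:
    - [[0, 0, 0.001, 0, 0, 0], [0, 0, 0.002, 0, 0, 0], [0, 0, 0.002, 0, 0, 0]]

```text
clock: 24.7
eef_pos: [550.5, -330.6, 42.0]
tcp_rot: [-3.142, 0.0, -0.139]
contact_force: [0.1, -0.6, -1.8]
opening: 0.289
```

carry_out:
  increments:
    - [[0, 0, 0.001, 0, 0, 0], [0, 0, 0.002, 0, 0, 0], [0, 0, 0.003, 0, 0, 0], [0, 0, 0.003, 0, 0, 0]]

```text
clock: 25.03
eef_pos: [550.6, -330.6, 41.2]
tcp_rot: [3.142, -0.0, -0.139]
contact_force: [-1.7, 0.5, 2.9]
opening: 0.29
```

carry_out:
  increments:
    - [[0, 0, 0.001, 0, 0, 0], [0, 0, 0.001, 0, 0, 0], [0, 0, 0.001, 0, 0, 0]]

```text
clock: 25.28
eef_pos: [550.6, -330.6, 41.2]
tcp_rot: [3.142, -0.0, -0.139]
contact_force: [-2.1, 2.0, 7.5]
opening: 0.288
```

Contact made. Releasing and rising well clear of the nose.

carry_out:
  increments:
    - [[0, 0, 0, 0, 0, 0], [0, 0, 0, 0, 0, 0], [0, 0, 0, 0, 0, 0], [0, 0, 0, 0, 0, 0], [0, 0, 0, 0, 0, 0]]
  hand: 0.5

```text
clock: 25.7
eef_pos: [550.5, -330.6, 40.3]
tcp_rot: [-3.142, 0.0, -0.139]
contact_force: [-0.6, 0.6, 0.5]
opening: 0.502
```

carry_out:
  increments:
    - [[0, 0, -0.02, 0, 0, 0], [0, 0, -0.07, 0, 0, 0], [0, 0, -0.15, 0, 0, 0], [0, 0, -0.24, 0, 0, 0], [0, 0, -0.3, 0, 0, 0]]

```text
clock: 26.12
eef_pos: [551.2, -331.0, 163.9]
tcp_rot: [3.141, -0.002, -0.139]
contact_force: [1.1, -0.5, 1.1]
opening: 0.504
```

Run:
```python
from h import *
go(619,12.8,150,-8)
f=optics.grab_frame("wrist");cv2.imwrite("pics/w15.png",f["img"][:,:,::-1])
```

```text
clk 26.12 pos [ 551.2 -331.   163.9] yaw -7.96 open 0.504 F [ 1.1 -0.5  1.1]
  shift [0.0486, -0.8748, 0.0341] turn [0.0009, -0.0022, 0.0006] mm 351.0 deg 0.1
```

View pics/w15.png

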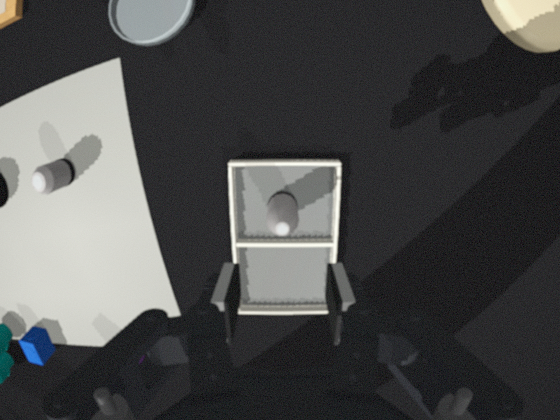

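The long objective stands in the far compartment (283,213). Moving to the condenser.

carry_out:
  increments:
    - [[0.005, -0.095, 0, 0, 0, 0], [0.01, -0.19, 0, 0, 0, 0], [0.015, -0.285, 0, 0, 0, 0], [0.02, -0.38, 0, 0, 0, 0], [0.026, -0.475, 0, 0, 0, 0]]
  hand: 0.1

```text
clock: 26.58
eef_pos: [587.2, -142.3, 161.0]
tcp_rot: [3.142, -0.001, -0.139]
contact_force: [0.5, -0.6, 0.4]
opening: 0.903
```

carry_out:
  increments:
    - [[0.005, -0.09, 0, 0, 0, 0], [0.01, -0.18, 0.01, 0, 0, 0], [0.015, -0.27, 0.02, 0, 0, 0], [0.02, -0.36, 0.03, 0, 0, 0], [0.022, -0.4, 0.034, 0, 0, 0]]

```text
clock: 27.0
eef_pos: [618.4, 17.2, 146.9]
tcp_rot: [-3.141, -0.0, -0.137]
contact_force: [0.1, -0.5, 0.9]
opening: 0.902
```

carry_out:
  increments:
    - [[0, 0, 0, 0, 0, 0], [0, 0, 0, 0, 0, 0], [0, 0, 0, 0, 0, 0]]

```text
clock: 27.25
eef_pos: [617.9, 12.7, 147.1]
tcp_rot: [3.141, -0.0, -0.139]
contact_force: [0.8, -0.1, 0.7]
opening: 0.899
```

Run:
```python
from h import *
f=optics.grab_frame("wrist");cv2.imwrite("pics/w16.png",f["img"][:,:,::-1])
for d in nets.tip_of("condenser","wrist"): print(d["point"],d["confidence"])
go(619,12.8,31,-8)
```

```text
[617.8, 11.4, -0.0] 0.82
clk 27.35 pos [617.9  12.2 147.1] yaw -8.03 open 0.901 F [ 0.1  0.2 -0.6]
  shift [0.0024, -0.002, 0.2904] turn [0.0002, -0.0002, -0.0005] mm 116.0 deg 0.0
```

View pics/w16.png

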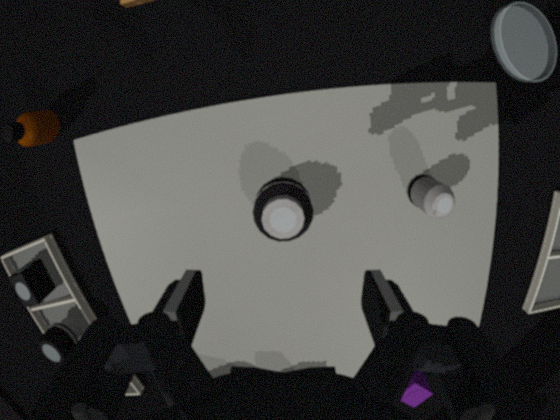

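carry_out:
  increments:
    - [[0.002, -0.001, 0.08, 0, 0, 0], [0.002, -0.001, 0.15, 0, 0, 0], [0.002, -0.001, 0.22, 0, 0, 0], [0.002, -0.001, 0.27, 0, 0, 0], [0.002, -0.001, 0.294, 0, 0, 0]]

```text
clock: 27.77
eef_pos: [617.1, 12.3, 26.7]
tcp_rot: [3.141, 0.004, -0.141]
contact_force: [-0.4, -0.4, 0.2]
opening: 0.904
```

carry_out:
  increments:
    - [[0, 0, 0, 0, 0, 0], [0, 0, 0, 0, 0, 0], [0, 0, 0, 0, 0, 0], [0, 0, 0, 0, 0, 0], [0, 0, 0, 0, 0, 0]]
  hand: 1
  squeeze: 45

```text
clock: 28.18
eef_pos: [619.8, 13.6, 30.7]
tcp_rot: [-3.141, -0.002, -0.139]
contact_force: [-0.1, -0.9, 3.4]
opening: 0.547
```

carry_out:
  increments:
    - [[0, 0, 0, 0, 0, 0], [0, 0, 0, 0, 0, 0], [0, 0, 0, 0, 0, 0], [0, 0, 0, 0, 0, 0], [0, 0, 0, 0, 0, 0]]

```text
clock: 28.6
eef_pos: [619.8, 13.6, 30.7]
tcp_rot: [-3.141, -0.002, -0.139]
contact_force: [-1.0, -1.4, 8.0]
opening: 0.541
```

Run:
```python
from h import *
f=optics.grab_frame("wrist");cv2.imwrite("pics/w17.png",f["img"][:,:,::-1])
go(475.9,-320.8,140,-8)
```

```text
clk 28.65 pos [619.8  13.6  30.7] yaw -7.96 open 0.542 F [-0.4 -1.3  6.8]
  shift [-0.24, 0.8777, -0.274] turn [-0.0002, -0.0021, 0.0007] mm 380.0 deg 0.1
```

View pics/w17.png

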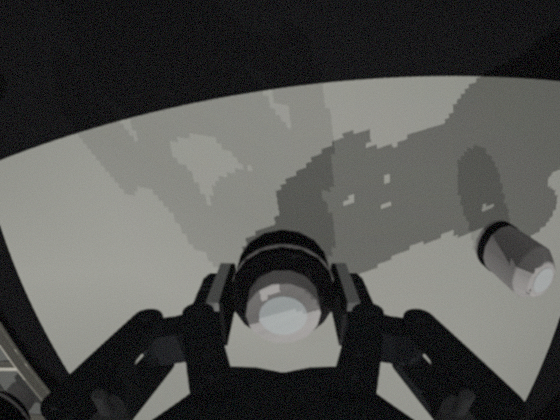

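Condenser held by its 48 mm body at (283,290). Lifting and carrying to the near compartment of tray_two.

carry_out:
  increments:
    - [[0, 0, -0.03, 0, 0, 0], [0, 0, -0.09, 0, 0, 0], [0, 0, -0.16, 0, 0, 0], [0, 0, -0.22, 0, 0, 0], [-0.01, 0.03, -0.27, 0, 0, 0]]

```text
clock: 29.07
eef_pos: [614.5, 3.6, 140.2]
tcp_rot: [-3.141, -0.003, -0.138]
contact_force: [1.2, -0.1, -1.4]
opening: 0.543
```

carry_out:
  increments:
    - [[-0.018, 0.065, 0, 0, 0, 0], [-0.038, 0.14, 0, 0, 0, 0], [-0.058, 0.215, 0, 0, 0, 0], [-0.08, 0.29, 0, 0, 0, 0], [-0.1, 0.365, 0, 0, 0, 0]]

```text
clock: 29.48
eef_pos: [552.6, -137.7, 138.3]
tcp_rot: [-3.142, -0.001, -0.138]
contact_force: [0.1, -0.7, -1.2]
opening: 0.541
```

carry_out:
  increments:
    - [[-0.02, 0.075, 0, 0, 0, 0], [-0.04, 0.15, 0, 0, 0, 0], [-0.06, 0.225, 0, 0, 0, 0], [-0.08, 0.3, 0, 0, 0, 0], [-0.1, 0.36, 0, 0, 0, 0]]

```text
clock: 29.9
eef_pos: [493.1, -275.6, 138.3]
tcp_rot: [3.141, -0.001, -0.139]
contact_force: [-0.0, -0.4, -1.3]
opening: 0.54
```

Run:
```python
from h import *
go(475.9,-320.8,55,-8)
```

```text
clk 29.9 pos [ 493.1 -275.6  138.3] yaw -7.98 open 0.54 F [-0.  -0.4 -1.3]
  shift [-0.027, 0.1178, 0.2082] turn [0.0005, -0.0008, 0.0004] mm 96.0 deg 0.1
```

carry_out:
  increments:
    - [[-0.016, 0.07, 0, 0, 0, 0], [-0.026, 0.113, 0.01, 0, 0, 0], [-0.027, 0.118, 0.05, 0, 0, 0], [-0.027, 0.118, 0.1, 0, 0, 0], [-0.027, 0.118, 0.15, 0, 0, 0]]

```text
clock: 30.32
eef_pos: [476.7, -319.8, 77.9]
tcp_rot: [3.141, -0.002, -0.14]
contact_force: [-0.4, -0.1, -2.1]
opening: 0.546
```

carry_out:
  increments:
    - [[0, 0, 0.03, 0, 0, 0], [0, 0, 0.055, 0, 0, 0], [0, 0, 0.058, 0, 0, 0], [0, 0, 0.058, 0, 0, 0], [0, 0, 0.058, 0, 0, 0]]

```text
clock: 30.73
eef_pos: [477.2, -319.2, 54.9]
tcp_rot: [3.141, -0.001, -0.139]
contact_force: [-0.3, -0.3, -1.0]
opening: 0.541
```

Run:
```python
from h import *
go(475.9,-320.8,33.7,-8)
f=optics.grab_frame("wrist");cv2.imwrite("pics/w18.png",f["img"][:,:,::-1])
```

```text
clk 30.73 pos [ 477.2 -319.2   54.9] yaw -7.95 open 0.541 F [-0.3 -0.3 -1. ]
  shift [-0.0027, 0.0044, 0.0529] turn [0.0004, -0.0008, 0.0009] mm 21.0 deg 0.1
```

View pics/w18.png

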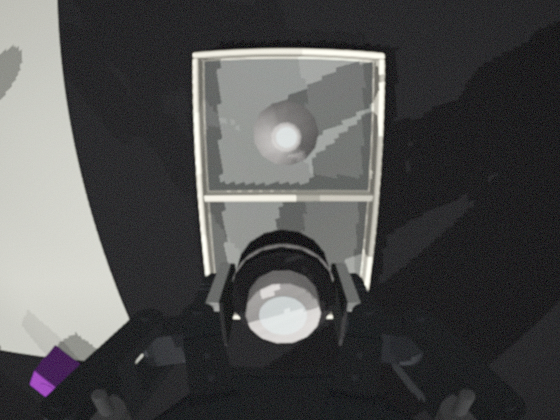

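carry_out:
  increments:
    - [[-0.002, 0.004, 0.012, 0, 0, 0], [-0.002, 0.004, 0.025, 0, 0, 0], [-0.002, 0.004, 0.036, 0, 0, 0], [-0.002, 0.004, 0.043, 0, 0, 0], [-0.002, 0.004, 0.047, 0, 0, 0]]

```text
clock: 31.2
eef_pos: [475.3, -320.3, 34.6]
tcp_rot: [-3.141, 0.001, -0.139]
contact_force: [0.2, 0.6, -2.1]
opening: 0.548
```

carry_out:
  increments:
    - [[0, 0, 0.001, 0, 0, 0], [0, 0, 0.003, 0, 0, 0], [0, 0, 0.005, 0, 0, 0], [0, 0, 0.006, 0, 0, 0], [0, 0, 0.006, 0, 0, 0]]

```text
clock: 31.62
eef_pos: [475.6, -320.5, 33.7]
tcp_rot: [3.142, -0.0, -0.139]
contact_force: [-2.6, 1.6, 7.3]
opening: 0.543
```

Contact at 7 N, at the expected height. Releasing.

carry_out:
  increments:
    - [[0, 0, 0, 0, 0, 0], [0, 0, 0, 0, 0, 0], [0, 0, 0, 0, 0, 0], [0, 0, 0, 0, 0, 0], [0, 0, 0, 0, 0, 0]]
  hand: 0.36

```text
clock: 32.03
eef_pos: [475.6, -320.5, 32.8]
tcp_rot: [3.142, -0.0, -0.139]
contact_force: [0.9, 0.8, 0.3]
opening: 0.635
```

carry_out:
  increments:
    - [[0, 0, -0.02, 0, 0, 0], [0, 0, -0.06, 0, 0, 0], [0, 0, -0.13, 0, 0, 0], [0, 0, -0.22, 0, 0, 0], [0, 0, -0.32, 0, 0, 0]]

```text
clock: 32.45
eef_pos: [474.6, -319.9, 161.6]
tcp_rot: [-3.14, 0.002, -0.139]
contact_force: [-0.2, -0.9, 1.2]
opening: 0.648
```

carry_out:
  increments:
    - [[-0.1, 0, -0.07, 0, 0, 0], [-0.2, 0, -0.14, 0, 0, 0], [-0.25, 0, -0.2, 0, 0, 0], [-0.25, 0, -0.2, 0, 0, 0], [-0.25, 0, -0.2, 0, 0, 0]]

```text
clock: 32.87
eef_pos: [376.2, -307.2, 243.4]
tcp_rot: [3.139, -0.004, -0.14]
contact_force: [1.7, -0.5, 0.6]
opening: 0.638
```

Run:
```python
from h import *
s=sense();print(s["clock"],s["eef_pos"])
D={"t2":((513,-326),-8),"t3":((502.3,293.8),9.5)}
for n in ["top","scene"]:
    f=optics.grab_frame(n);cv2.imwrite(f"pics/{n}9.png",f["img"][:,:,::-1])
    for t,tr in [("objective_long","t2"),("condenser","t2"),("objective_short","t3"),("eyepiece","t3"),("filter_cube","t3"),("objective_middle",0),("oil_bottle",0),("glass_dish",0)]:
        for d in nets.tip_of(t,n):
            p=np.array(d["point"]); o=""
            if tr:
                c,a=D[tr];a=np.radians(a); q=p[:2]-c; o=np.round([q@[np.cos(a),np.sin(a)],q@[-np.sin(a),np.cos(a)]],1)
            print(n,t,p.round(),round(d["confidence"],2),o)
    P=cloud(f)
    for k,x,y in [("long",550,-331),("cond",476,-321),("short",428,280),("eye",502,292),("cube",576,305)]:
        m=(np.hypot(P[...,0]-x,P[...,1]-y)<30)&(P[...,2]>18); print(n,k,"top z",np.nanpercentile(P[m][:,2],97).round(1) if m.sum() else None)
f=optics.grab_frame("wrist");cv2.imwrite("pics/w19.png",f["img"][:,:,::-1])
```

```text
32.8667 [ 376.17801561 -307.16633256  243.44530995]
top objective_long [ 548. -329.    4.] 0.66 [35.2  1.9]
top condenser [ 474. -320.    7.] 0.94 [-38.9   0.2]
top objective_short [426. 281.   2.] 0.86 [-76.8   0.3]
top objective_short [ 516. -335.   -2.] 0.7 [ -89.9 -622.1]
top objective_short [501. 292.   5.] 0.16 [-1.8 -1.2]
top eyepiece [345. 185.   0.] 0.87 [-172.8  -81.8]
top eyepiece [403. 137.   2.] 0.76 [-123.5 -138.5]
top eyepiece [498. 292.   5.] 0.67 [-4.5 -1.6]
top filter_cube [ 382. -108.   -0.] 0.81 [-185.  -376.3]
top filter_cube [ 515. -330.    2.] 0.7 [ -90.6 -616.8]
top filter_cube [398.  43.  -6.] 0.66 [-144.3 -229.9]
top objective_middle [ 617. -114.    0.] 0.67 
top oil_bottle [728. 226.  -0.] 0.65 
top glass_dish [ 750. -242.    0.] 0.96 
top long top z 66.0
top cond top z 46.0
top short top z 41.6
top eye top z 57.8
top cube top z 43.9
scene objective_long [ 548. -331.    6.] 0.8 [35.1  0.3]
scene condenser [ 476. -315.    2.] 0.84 [-38.7   5.7]
scene objective_short [426. 282.   6.] 0.5 [-77.3   1.3]
scene eyepiece [340. 184.  -1.] 0.79 [-177.8  -81.4]
scene eyepiece [401. 138.   3.] 0.55 [-125.4 -137.2]
scene filter_cube [400.  42.   3.] 0.86 [-142.8 -231.3]
scene filter_cube [ 384. -111.   -0.] 0.82 [-184. -380.]
scene objective_middle [ 613. -108.    4.] 0.6 
scene oil_bottle [731. 225.  -0.] 0.55 
scene glass_dish [ 751. -243.    2.] 0.93 
scene glass_dish [426. 280.   2.] 0.62 
scene long top z 64.8
scene cond top z 43.9
scene short top z 40.8
scene eye top z 56.6
scene cube top z 43.0
```

View pics/scene9.png

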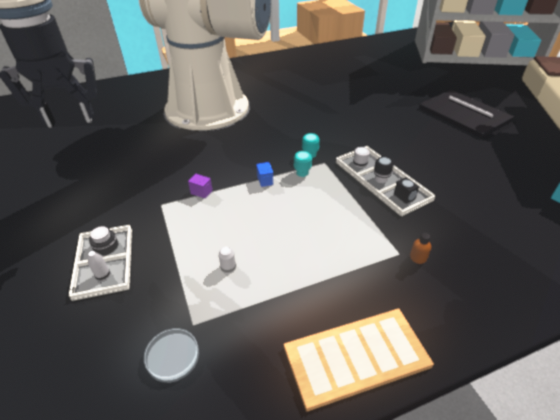

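View pics/top9.png

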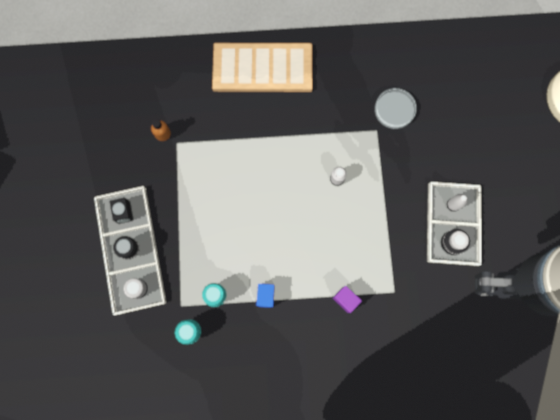

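View pics/w19.png

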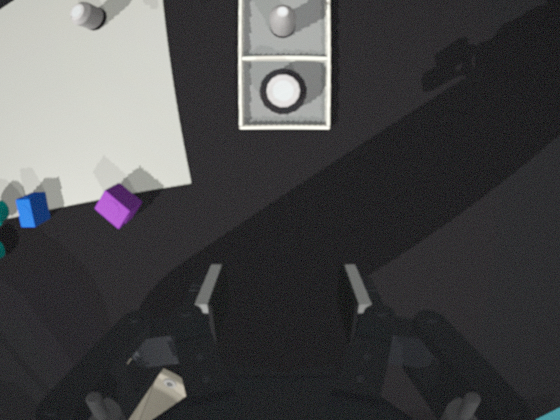

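The scene view shows tray_two with the condenser (102,238) and long objective (98,263). Tray_three holds the short objective (362,156), eyepiece (384,168) and cube (405,190). All stand upright, with tops about 3 mm above their bench heights. The bystanders are unmoved. Handing in.

carry_out:
  increments:
    - [[0, 0, 0, 0, 0, 0], [0, 0, 0, 0, 0, 0], [0, 0, 0, 0, 0, 0], [0, 0, 0, 0, 0, 0], [0, 0, 0, 0, 0, 0]]

```text
clock: 34.23
eef_pos: [376.6, -306.7, 240.9]
tcp_rot: [3.142, -0.0, -0.139]
contact_force: [-0.3, 1.1, 0.8]
opening: 0.639
```

Run:
```python
from rig import r
print(r.sign_off())
```

```text
the job is handed in; nothing more can be done
None
```

Both kits are made up and handed in after about 34 s on the robot's clock; the sign-off gives no verdict. The long objective and condenser are in the far and near compartments of tray_two. The short objective, eyepiece and filter cube are in the near, middle and far compartments of tray_three.

**Pieces:** the last top, scene and wrist pictures show all five upright and alone in their compartments. Depth puts their tops 3–4 mm above their bench heights, which fits the 3 mm tray floor. Each piece was released only after the force reading showed contact. The pieces the networks found lie within 6 mm of their compartment centres.

**Bystanders:** the network positions for the middle objective, oil bottle and glass dish agree with the start readings to about 4 mm.

**Disagreements:**
- The networks missed the placed filter cube in both final pictures and the eyepiece in the scene picture. They also gave a few false hits, so I confirmed those two pieces by eye and depth only.
- The top camera read the condenser's top 4 mm higher than before instead of 3 mm, which is within its calibration error.

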